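# Set the vegetable slicer to its thickest cut

### The arm

A 7-joint arm with a two-finger parallel gripper is mounted at the origin on a cart in front of the work surface, level with it; the furniture and walls round the work are solid. World frame = base frame: x ahead of the robot, y to its left, z up, the work surface at z = 0. Lengths are in m, angles in rad, forces in N, time in s.
With the tool pointing down it reaches from about 0.4 to 0.875 m from the base axis. Payload 4.4 kg.
Tool frame: the origin (TCP) lies at the very end of the fingers, on their centre line; the grasp point (between the pads) lies 19 mm behind it; z points along the fingers, y is the line along which they close (so a half turn about z gives the same grasp; the last joint's range is limited). The gripper opens to 85 mm and grips with 20 to 120 N. Pads are 22 mm wide; open, the fingers measure 114 mm over their backs; the gripper's body (76 mm by 85 mm) begins 54 mm behind the grasp point. The pads swing forward as they close: fully open they stand 13 mm farther back than shut.
Start: joints at [-1.213, 0.628, 0.038, 1.517, -0.027, 0.996, -0.02], TCP at [0.267, 0.593, 0.231] pointing down, gripper open.
Joint ranges: [-3.06, 3.06], [-0.37, 2.12], [-1.25, 1.32], [0.18, 2.47], [-1.1, 4.24], [0.23, 1.98], [-2.94, 2.94]. Speed limits (rad/s): [2.57, 2.57, 3.14, 3.14, 3.14, 3.14, 3.14].

### API

Orientations are given as a unit quaternion [w, x, y, z].
In Python, from station import observe, camera, calibration, finish_job gives the robot as it stands.
- The arm moves only by the shell command python3 -m handwheel 'ROWS'. ROWS is JSON, a list of rows, each a list of 7 numbers: the turn, a rotation vector about the world's x, y, z in rad, then the shift along the world's x, y, z in mm, then the opening, from -1 (shut) to 1 (fully open). In form: [[rx, ry, rz, x, y, z, gripper], ...]. A call has 1 to 20 rows; each row shifts and turns the commanded pose from where the row before left it; what a row does not reach is not made up. A row lasts 1/8 s, in which the tool goes at most 62.5 mm and 10.7 degrees, less where a joint would pass 70% of its speed; a pose out of reach is approached as far as the arm can. A call is refused whole if a number of a shift passes 62.5 or a number of a turn 0.188, either way. A call with a gripper value outside its range is refused whole. The fingers move at their own pace and stop on an object; the grip force is fixed at half the most. Time passes only in rows, so rows that do not move let the fingers close. It gives the time, the measured TCP pose, the force, the opening and the grip force at its end, in the units of the state.
- observe(): the state, without advancing time (a new reading comes with each control period).
- camera(name): name is "scene" or "top"; returns the picture (480x640x3 uint8, blue, green, red); there is no depth.
- calibration(name): a dict with "fx", "fy", "cx", "cy" (pixels), "rvec" (rotation vector, rad) and "tvec" (3), from world to camera coordinates, as OpenCV has them. Camera axes: x right, y down, z forward; pixel columns grow to the right and rows downward; lengths in m; the calibration is good to about 2 mm. A picture is of the moment at which its call begins. calibration takes no time and is no camera call.
- finish_job(): hands the job in; it is judged then, once.
The state is a dict: "time_s": time; "q": joint angles; "qvel": joint speeds; "joint_torque": joint torques, N m; "tool_pos": TCP position; "orientation": TCP orientation; "contact_force": force on the tool from outside, world axes, zero at the start; "torque": the same for the moment, N m; "gripper_width": finger opening in m; "grip_force": force on a finger pad.
Only numpy, scipy, OpenCV 4.12 (cv2) and the standard library are available. Lean on these libraries where they do the work, as an engineer would, in place of code of your own. Each camera call takes 0.05 s, during which the arm holds its last target. There are 200 camera calls.

### The job

Set the vegetable slicer for its thickest slices: slide the thickness selector, the upright fin on the rail with the thin-to-thick row of marks, all the way to its end stop beside the thickest mark. Leave the small round blade-lock knob on the other rail where it is, and let go of the fin.

Things in the scene. Friction and masses are not known exactly. Their poses are not given: they have to be found in the camera images.
- slicer: White slicer on a grey catch box, fixed by suction feet, turned any way round; 134 (x) by 240 mm (y), steel bed between two rails, tops 60 mm up. Origin on the worktop under it, z up. Loop handle at -y. Rail at x -72 to -36 mm: thickness selector and, on its outer edge, six black marks growing from thin (-y) to thick (+y). Rail at x 36 to 62: lock knob. Loose lemon on the bed at y +75, 110 mm up.
- selector (a joint): Position of the thickness selector along its rail in m: 0 at the thin end, 0.08 at the end stop beside the thickest mark; grows along the slicer's +y. It slides with about 2 N of friction and stays where it is left.
- selector_grip (a point): Centre of the selector's upright grey fin, 85 mm above the worktop. The fin is 12 mm thick along the rail (slicer y), 20 mm wide across it (x), its top 101 mm above the worktop; its foot, 24 mm long along the rail, reaches 67 mm above the worktop. It stands at slicer x = -49 mm, y = -20 mm + joint value. Axes as the slicer's.
- lock_knob (a point): Centre of the small round grey blade-lock knob, 18 mm in diameter, top 79 mm above the worktop, on the rail at slicer x = +49 mm. It slides along its rail too, with about 2 N of friction, and is to be left where it is.

How it is judged:
At the end, for the whole second after the job is handed in: The thickness selector stands at rest within 10 mm of its end stop at the thick end (joint above 0.070 m of 0.080 m), and the blade-lock knob is within 8 mm of where it was (value of joint selector above 0.07 m and velocity of joint selector below 0.01 m/s and distance of lock_knob from where it was at the start of the episode below 0.008 m); the robot touches nothing.
It fails at once if the blade-lock knob is pushed more than 8 mm along its rail (distance of lock_knob from where it was at the start of the episode above 0.008 m).
It also fails if it takes over 29 s, if anything falls off the work surface, if the arm or the gripper's body presses on something with over 40 N, if the wrist force passes 120 N, or if a joint passes its speed limit or range.

## Working session

There is one attempt and no reset: what is moved stays moved. The work goes in short steps, Python scripts to look and compute and a shell command to move; the robot and the scene stay as the last step left them, time stands still between calls to the robot, and variables do not carry over. Pictures are saved under pics/ and viewed, at most 10 in all, crops included, and the job is handed in when it is done.

```bash
mkdir -p pics; python3 - <<'E'
from station import *
import cv2,numpy as np
for n in("top","scene"):
    cv2.imwrite(f"pics/{n}0.png",camera(n)); c=calibration(n)
    R=cv2.Rodrigues(np.array(c["rvec"]))[0]; print(n,c["fx"],(-R.T@np.array(c["tvec"])).round(3).ravel())
s=observe();print(s["time_s"],s["tool_pos"],s["orientation"],s["gripper_width"])
E
```

```text
top 607.0111416630083 [0.393 0.143 0.929]
scene 539.6988019687701 [0.012 0.538 0.636]
0.1 [0.26704707 0.59201424 0.23049576] [-1.63832484e-04  2.10308930e-01  9.77634618e-01 -8.24690983e-04] 0.08571892504957915
```

View pics/top0.png

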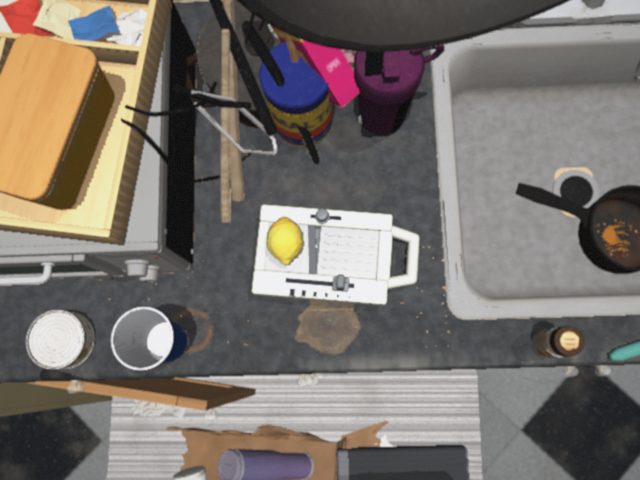

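View pics/scene0.png

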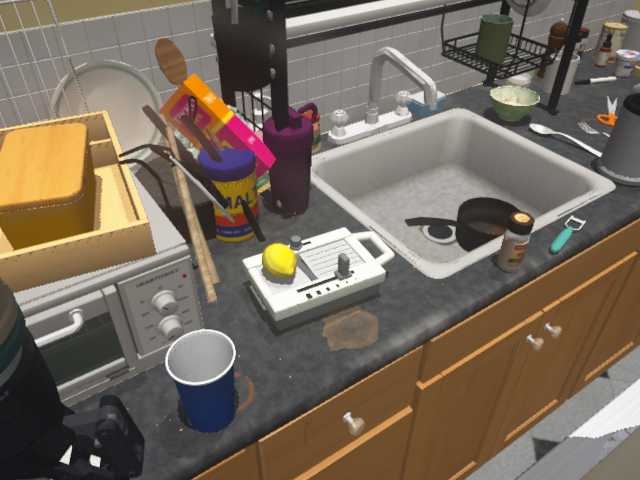

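Top view: slicer corners are near (261,206), (392,213), (387,304) and (252,296), with the handle to the right (-y). The fin is at (340,283), the marks thicken to the left, and the knob is at (321,215). The scene view agrees: the fin is at (343,265) and the knob at (295,242), with free space around the fin.

```bash
cat > h.py <<'E'
from station import *
import cv2,numpy as np
def cal(n):
    c=calibration(n);K=np.array([[c["fx"],0,c["cx"]],[0,c["fy"],c["cy"]],[0,0,1]])
    R=cv2.Rodrigues(np.array(c["rvec"],float))[0];return K,R,np.array(c["tvec"],float).ravel()
def ray(n,p,z):
    K,R,t=cal(n);o=-R.T@t;d=R.T@np.linalg.inv(K)@[p[0],p[1],1];return o+d*(z-o[2])/d[2]
E
python3 - <<'E'
from h import *
im=cv2.imread("pics/top0.png");hsv=cv2.cvtColor(im,cv2.COLOR_BGR2HSV)
m=((hsv[...,2]>205)&(hsv[...,1]<40)).astype(np.uint8)*255
roi=np.zeros_like(m);roi[195:312,240:425]=255;m&=roi
m=cv2.morphologyEx(m,cv2.MORPH_CLOSE,np.ones((5,5)))
m=cv2.morphologyEx(m,cv2.MORPH_OPEN,np.ones((31,31)))  # drops handle
c=max(cv2.findContours(m,0,2)[0],key=cv2.contourArea)
P=np.array([ray("top",p,.06)[:2] for p in c[:,0]],np.float32)
r=cv2.minAreaRect(P);B=cv2.boxPoints(r);print("rect",r,"\n",B.round(3))
for nm,p,z in(("handle",(405,257),.06),("fin",(340,283),.101),("knob",(321,215),.079),("marks thick",(292,294),.06)):print(nm,ray("top",p,z).round(4))
cv2.imwrite("pics/c1.png",cv2.resize(im[195:315,245:405],None,fx=5,fy=5,interpolation=cv2.INTER_CUBIC))
s=cv2.imread("pics/scene0.png");cv2.imwrite("pics/c2.png",cv2.resize(s[220:320,240:400],None,fx=5,fy=5,interpolation=cv2.INTER_CUBIC))
E
```

```text
rect ((0.5494072437286377, 0.12521032989025116), (0.102053202688694, 0.13009223341941833), 87.1365737915039) 
 [[0.482 0.077]
 [0.612 0.071]
 [0.617 0.173]
 [0.487 0.179]]
handle [0.5458 0.0526 0.06  ]
fin [0.5055 0.1478 0.101 ]
knob [0.6082 0.1719 0.079 ]
marks thick [0.4975 0.2176 0.06  ]
```

View pics/c1.png

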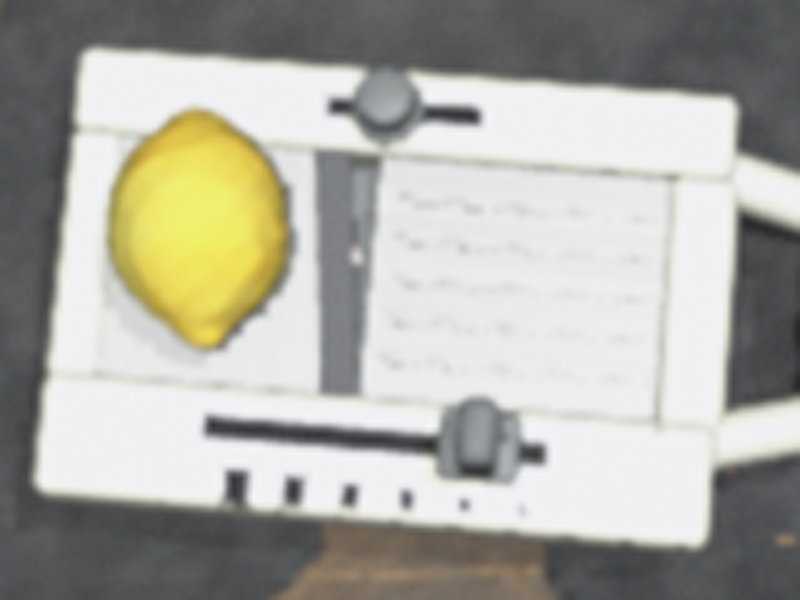

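View pics/c2.png

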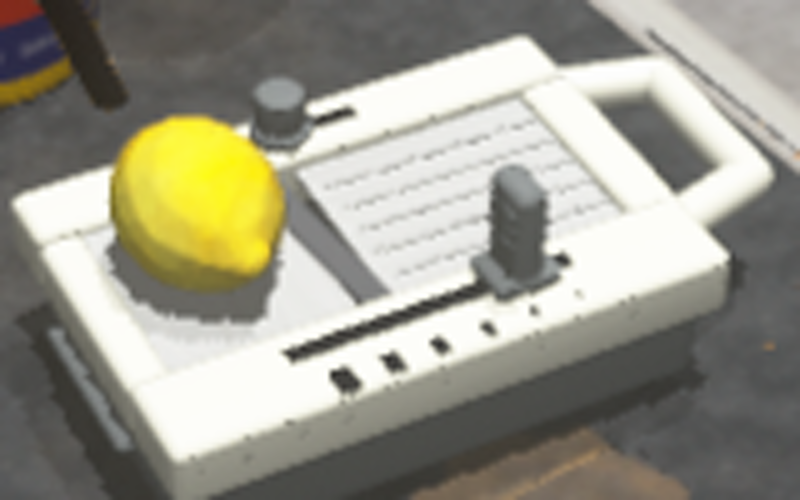

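Crops: the fin top is at about (478,415) in the top crop, the slot runs from (207,425) to (545,455), and the knob is at (386,95). The body corners are (82,48), (738,95), (708,548) and (35,492). The colour mask lost the lemon end, so I'll use the corners.

```bash
python3 - <<'E'
from h import *
f=lambda u,v:(u/5+245,v/5+195)
C=[ray("top",f(*p),.06)[:2] for p in((82,48),(738,95),(708,548),(35,492))]
for i in range(4):print(C[i].round(4),np.linalg.norm(C[i]-C[(i+1)%4]).round(4))
o=np.mean(C,0); y=(C[0]-C[1])+(C[3]-C[2]);y/=np.linalg.norm(y);x=np.array([y[1],-y[0]])
print("centre",o,"y",y,"x",x,"yaw deg",np.degrees(np.arctan2(y[1],y[0])))
loc=lambda P:(np.round([(P[:2]-o)@x,(P[:2]-o)@y],4))
for n,p,z in(("fin",(478,415),.101),("slot+",(207,425),.06),("slot-",(545,455),.06),("knob",(386,95),.079)):
    P=ray("top",f(*p),z);print(n,P.round(4),loc(P))
# two-view fin top
q=np.array([(f(478,415)),(518/5+240,172/5+220)],float)
M=[np.c_[R,t] if 0 else K@np.c_[R,t] for K,R,t in(cal("top"),cal("scene"))]
X=cv2.triangulatePoints(M[0],M[1],q[0],q[1]).ravel();print("tri",(X[:3]/X[3]).round(4))
E
```

```text
[0.6323 0.2606] 0.1945
[0.6105 0.0673] 0.1336
[0.4778 0.0825] 0.1942
[0.5003 0.2754] 0.1328
centre [0.55523404 0.17145077] y [0.1140812  0.99347143] x [ 0.99347143 -0.1140812 ] yaw deg 83.44936705411676
fin [0.5124 0.1467 0.101 ] [-0.0397 -0.0295]
slot+ [0.5181 0.2253 0.06  ] [-0.043   0.0493]
slot- [0.5061 0.128  0.06  ] [-0.0439 -0.0488]
knob [0.6096 0.1701 0.079 ] [0.0542 0.0049]
tri [0.5128 0.1468 0.0992]
```

Checks pass: the body is 134 mm wide, the fin top triangulates at 99 mm high, and the joint is at about 0.010. About 70 mm remain along (0.114, 0.993). I'll push with shut fingers from the handle side, starting at TCP (0.505, 0.102).

```bash
python3 -m handwheel '[[0,0,0.1,24,-49,0,-1],[0,0,0.1,24,-49,0,-1],[0,0,0.11,24,-49,0,-1],[0,0,0,24,-49,0,-1],[0,0,0,24,-49,0,-1],[0,0,0,24,-49,0,-1],[0,0,0,24,-49,0,-1],[0,0,0,24,-49,0,-1],[0,0,0,23,-49,0,-1],[0,0,0,23,-49,0,-1],[0,0,0,0,0,-40,-1],[0,0,0,0,0,-40,-1],[0,0,0,0,0,0,-1],[0,0,0,0,0,0,-1]]'; python3 - <<'E'
from h import *
s=observe();print(s["time_s"],s["tool_pos"].round(4) if hasattr(s["tool_pos"],"round") else s["tool_pos"],s["orientation"],s["gripper_width"])
cv2.imwrite("pics/a.png",np.hstack([camera("top")[150:350,200:450],camera("scene")[120:320,200:450]]))
E
```

```text
time_s: 1.85
tool_pos: [0.5059, 0.1028, 0.1522]
orientation: [0.0, 0.057, 0.998, 0.0]
contact_force: [0.1, -0.1, 0.2]
gripper_width: 0.0001
grip_force: 0.0
1.85 [0.5059 0.1028 0.1522] [4.95825100e-04 5.67259134e-02 9.98389651e-01 1.74663352e-04] 9.411603177765819e-05
```

View pics/a.png

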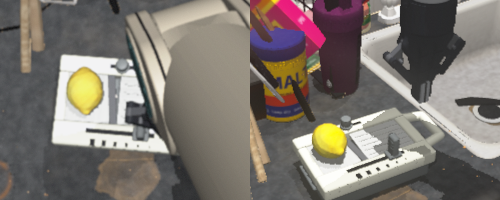

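The picture shows the shut fingers above the rail on the handle side, with the fin untouched. Lower, then begin the push.

```bash
python3 -m handwheel '[[0,0,0,0,0,-30,-1],[0,0,0,0,0,-30,-1],[0,0,0,0,0,-17,-1],[0,0,0,0,0,0,-1],[0,0,0,0,0,0,-1]]';  python3 -m handwheel '[[0,0,0,1,10,0,-1],[0,0,0,1,10,0,-1],[0,0,0,1,10,0,-1],[0,0,0,1,10,0,-1],[0,0,0,1,10,0,-1],[0,0,0,1,10,0,-1],[0,0,0,1,5,0,-1],[0,0,0,0,0,0,-1]]'; python3 - <<'E'
from h import *
cv2.imwrite("pics/b.png",np.hstack([camera("top")[150:350,200:450],camera("scene")[120:320,200:450]]))
E
```

```text
time_s: 2.58
tool_pos: [0.5063, 0.1029, 0.0756]
orientation: [0.001, 0.057, 0.998, 0.0]
contact_force: [0.6, -0.2, -0.3]
gripper_width: -0.0002
grip_force: 0.0
time_s: 3.58
tool_pos: [0.512, 0.1684, 0.0742]
orientation: [-0.0, 0.056, 0.998, 0.0]
contact_force: [-0.0, 0.2, 0.0]
gripper_width: -0.0
grip_force: 0.0
```

View pics/b.png

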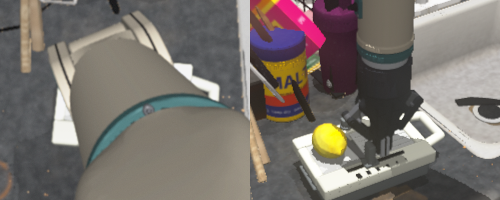

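The fin at (370,150) is being pushed ahead of the fingers, and the lemon is clear. Continue in small steps while watching the force.

```bash
python3 -m handwheel '[[0,0,0,1,8,0,-1],[0,0,0,1,8,0,-1],[0,0,0,0,4,0,-1],[0,0,0,0,0,0,-1]]'; python3 -m handwheel '[[0,0,0,0,3,0,-1],[0,0,0,0,0,0,-1]]';python3 - <<'E'
from h import *
cv2.imwrite("pics/c.png",cv2.resize(camera("scene")[210:330,240:400],None,fx=5,fy=5,interpolation=cv2.INTER_CUBIC))
E
```

```text
time_s: 4.18
tool_pos: [0.5144, 0.1885, 0.0743]
orientation: [0.0, 0.056, 0.998, 0.0]
contact_force: [-0.1, 0.1, -1.1]
gripper_width: 0.0004
grip_force: 0.0
time_s: 4.42
tool_pos: [0.5146, 0.1907, 0.0744]
orientation: [0.0, 0.057, 0.998, 0.0]
contact_force: [0.4, -0.5, -0.2]
gripper_width: 0.0002
grip_force: 0.4
```

View pics/c.png

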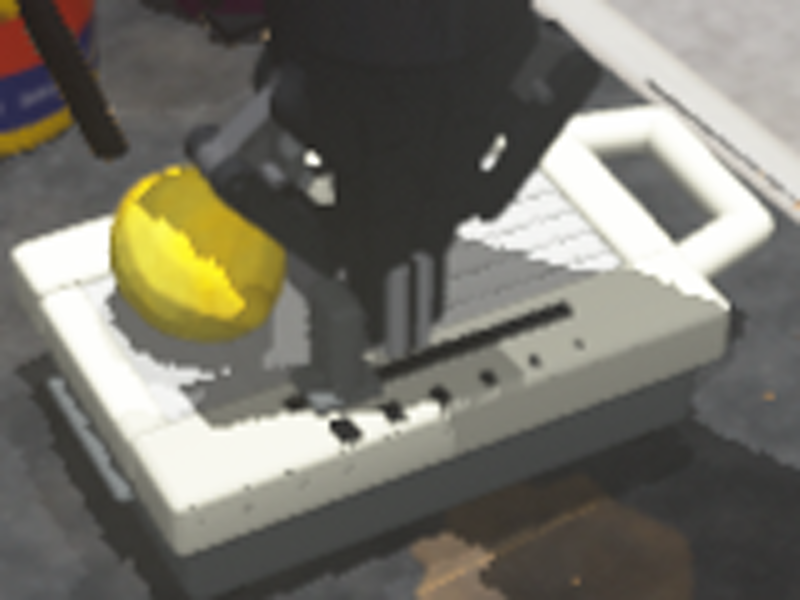

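The fin's foot at (330,390) has a sliver of slot left at (295,402). The lemon has not moved. Push on until the stop is felt.

```bash
for i in 1; do python3 -m handwheel '[[0,0,0,0,3,0,-1],[0,0,0,0,0,0,-1]]'; done | grep -E 'pos|force'; python3 -m handwheel '[[0,0,0,0,3,0,-1],[0,0,0,0,0,0,-1]]'| grep -E 'pos|force'
```

```text
tool_pos: [0.5146, 0.1937, 0.0744]
contact_force: [1.1, -1.7, 0.2]
grip_force: 0.5
tool_pos: [0.5143, 0.1969, 0.0744]
contact_force: [0.6, -0.4, -0.5]
grip_force: 0.4
```

```bash
python3 -m handwheel '[[0,0,0,0,2,0,-1],[0,0,0,0,0,0,-1]]'| grep -E 'pos|force'; python3 -m handwheel '[[0,0,0,0,2,0,-1],[0,0,0,0,0,0,-1]]'| grep -E 'pos|force'
```

```text
tool_pos: [0.5143, 0.1981, 0.0744]
contact_force: [0.8, -3.1, 1.1]
grip_force: 1.7
tool_pos: [0.5143, 0.1982, 0.0743]
contact_force: [1.0, -6.3, 2.9]
grip_force: 3.5
```

The force rises and the tool no longer advances: the end stop. Back off, lift, move clear and check.

```bash
python3 -m handwheel '[[0,0,0,-1,-10,0,-1],[0,0,0,-2,-20,0,-1],[0,0,0,0,0,0,-1],[0,0,0,0,0,50,-1],[0,0,0,0,0,50,-1],[0,0,0,0,-20,50,-1],[0,0,0,-10,-60,0,-1],[0,0,0,-10,-60,0,-1],[0,0,0,-10,-60,0,-1],[0,0,0,-10,-60,0,-1],[0,0,0,0,0,0,-1],[0,0,0,0,0,0,-1],[0,0,0,0,0,0,-1]]';python3 - <<'E'
from h import *
cv2.imwrite("pics/d.png",cv2.resize(np.hstack([camera("top")[195:315,245:405],camera("scene")[210:330,240:400]]),None,fx=2.5,fy=2.5,interpolation=cv2.INTER_CUBIC))
E
```

```text
time_s: 7.1
tool_pos: [0.4717, -0.0875, 0.2243]
orientation: [0.0, 0.055, 0.998, 0.0]
contact_force: [0.6, -0.6, 0.1]
gripper_width: 0.0002
grip_force: 0.0
```

View pics/d.png

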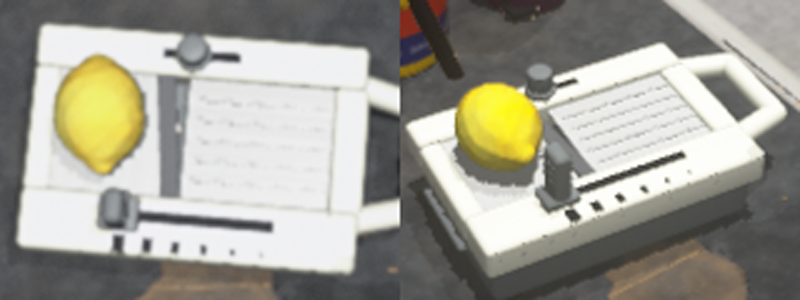

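The fin at (120,210) stands beside the thickest mark and covers the slot's end. The knob at (193,50) is where it was, and the arm is clear.

```bash
python3 -c "
from station import *
print(finish_job())"
```

```text
the job is handed in; nothing more can be done
None
```

The thickness selector is against its end stop beside the thickest mark, the lock knob was not moved, the arm is clear of everything, and the job is handed in at about 7 s; no verdict was returned.

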